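# Set the mitre dial to the long scale line

## Task

Set the mitre dial for the next frame: push its upright fin round with the fingertips until the black index mark on the dial lines up with the one long line on the white scale around it, then take the hand away. Either way round will do. Only push the fin from one side at a time, never pinch it between the fingers, and leave the glue bottle, the offcut and the screw jar where they are.

Things in the scene. Friction and masses are not known exactly. Their poses are not given: they have to be found in the camera images.
- dial_centre (a point): point on the dial's vertical axis, level with the dial's flat top (46 mm above the table). The dial is a bare-aluminium disc, 160 mm across and 15 mm thick, with a dark hub cap in its middle (32 mm across, 10 mm high), lying flat on a round white scale plate (236 mm across, its top 31 mm above the table) on a square grey base plate (250 x 250 x 25 mm) bolted to the bench; nothing of these but the dial moves. The base stands anywhere in a 12 x 24 cm area, turned up to 0.3 rad
- dial_index (a point): outer end of the index mark, 82 mm from the dial's axis and level with the dial's top; it turns with the dial. The index mark is the only line on the dial: a black radial line 4 mm wide and 48 mm long that runs from the hub out to the rim, on the side opposite to the fin
- scale_line (a point): inner end of the target line, 82 mm from the dial's axis, 15 mm lower than the dial's top; fixed. The target is the one long, broad black line on the white scale plate (34 mm long, 4 mm wide, from the dial's rim to 117 mm from the axis); the other 23 scale lines, one every 15 degrees, are short and thin (12 mm by 2 mm). When the marks line up, this point lies straight below dial_index
- dial_fin (a point): centre of the finger fin, half-way up it, 53 mm from the dial's axis, diametrically opposite to the index mark. The fin is an upright dark steel plate on the dial's top: 42 mm long along the radius (32 to 74 mm from the axis), 20 mm thick, 35 mm high (top 81 mm above the table). Push on either of its flat faces to turn the dial
- dial (a joint): angle of the dial in rad relative to the base plate, growing counterclockwise seen from above, without stop within a full turn either way. It turns freely both ways against a steady friction of about 0.14 N m (some 3 N on the fin), and stays where it is left
- glue_mid (a point): middle of a loose white glue bottle, 52 mm across and 130 mm high, standing beside the dial; leave it alone
- offcut_mid (a point): middle of a loose softwood offcut, 110 x 44 x 28 mm, lying beside the dial; leave it alone
- screws_mid (a point): middle of a loose glass screw jar with a metal cap, 60 mm across and 60 mm high, standing behind the dial; leave it alone

How it is judged:
By the outcome, as a careful person would: the job done as asked, in the order asked, and still so for the second after the job is handed in, with the robot touching nothing.
It also fails if it takes over 51 s, if anything falls off the work surface, if the arm or the gripper's body presses on something with over 40 N, if the wrist force passes 120 N, or if a joint passes its speed limit or range.

## Robot

A 7-joint arm with a two-finger parallel gripper is mounted at the origin on the work surface. World frame = base frame: x ahead of the robot, y to its left, z up, the work surface at z = 0. Lengths are in m, angles in rad, forces in N, time in s.
With the tool pointing down it reaches from about 0.4 to 0.875 m from the base axis. Payload 4.4 kg.
Tool frame: the origin (TCP) lies between the finger pads; the fingertips stand 19 mm ahead of it and the grasp point (between the pads) is the TCP; z points along the fingers, y is the direction in which the jaws open and shut (so a half turn about z gives the same grasp; the last joint's range is limited). The gripper opens to 85 mm and grips with 20 to 120 N. Pads are 22 mm wide; open, the fingers measure 114 mm over their backs; the gripper's body (76 mm by 85 mm) begins 54 mm behind the grasp point. The pads swing forward as they close: fully open they stand 13 mm farther back than shut.
Start: joints at [1.095, 0.628, 0.038, 1.517, -0.027, 0.996, -0.02], TCP at [0.259, -0.596, 0.25] pointing down, gripper open.
Joint ranges: [-3.06, 3.06], [-0.37, 2.12], [-1.25, 1.32], [0.18, 2.47], [-1.1, 4.24], [0.23, 1.98], [-2.94, 2.94]. Speed limits (rad/s): [2.57, 2.57, 3.14, 3.14, 3.14, 3.14, 3.14].

## Interface

Orientations are given as a rotation vector (axis times angle).
In Python, from rig import ctrl gives the robot as it stands.
- The arm moves only by the shell command python3 -m inch 'ROWS' [FORCE]. ROWS is text: rows parted by semicolons, each of 5 numbers parted by spaces: the shift along the tool's x, y, z in mm, then the turn about the tool's z in degrees, then the gripper's target within -1 to 1 (fully open at 1, half-way at 0, shut at -1). In form: tx ty tz spin grip; .... A call has 1 to 20 rows; each row is the pose to reach, as a shift and turn from the pose measured when the call began, along the tool's axes at that moment; what a row does not reach only later rows make up. A row lasts 1/8 s, in which the tool goes at most 62.5 mm and 10.7 degrees, less where a joint would pass 70% of its speed; a pose out of reach is approached as far as the arm can. A call with a gripper value outside its range is refused whole. The fingers move at their own pace and stop on an object; FORCE is the grip in N (left out, the last holds). Time passes only in rows, so rows that repeat a pose let the fingers close. It gives the time, the measured TCP pose, the force and the opening at its end, in the units of the state.
- ctrl.get_obs(): the state, without advancing time (a new reading comes with each control period).
- ctrl.camera(name): name is "side" or "top"; returns the picture (420x560x3 uint8, red, green, blue); there is no depth.
- ctrl.camera_params(name): a dict with "fx", "fy", "cx", "cy" (pixels), "D" ([k1, k2, p1, p2, k3] as OpenCV has them; the pictures are not rectified), "R" (3x3) and "t" (3): a world point X has camera coordinates R X + t. Camera axes: x right, y down, z forward; pixel columns grow to the right and rows downward; lengths in m; the calibration is good to about 2 mm. A picture is of the moment at which its call begins. camera_params takes no time and is no camera call.
- ctrl.hand_in(): hands the job in, once; it reports no verdict.
The state is a dict: "time": time; "joints": joint angles; "qvel": joint speeds; "joint_torque": joint torques, N m; "eef_pos": TCP position; "eef_rot": TCP orientation; "ft_force": force on the tool from outside, world axes, zero at the start; "moment": the same for the moment, N m; "grip_width": finger opening in m.
Only numpy, scipy, OpenCV 4.12 (cv2) and the standard library are available. Lean on these libraries where they do the work, as an engineer would, in place of code of your own. Each camera call takes 0.05 s, during which the arm holds its last target.

## Working session

There is one attempt and no reset: what is moved stays moved. The work goes in short steps, Python scripts to look and compute and a shell command to move; the robot and the scene stay as the last step left them, time stands still between calls to the robot, and variables do not carry over. Pictures are saved under pics/ and viewed, and the job is handed in when it is done.

```bash
mkdir -p pics; ls
python3 - <<'E'
from rig import ctrl
import cv2
o=ctrl.get_obs()
print({k:o[k] for k in('time','eef_pos','eef_rot','grip_width','ft_force')})
for n in('top','side'):
    im=ctrl.camera(n); cv2.imwrite(f'pics/{n}0.png',im[:,:,::-1]); print(n,ctrl.camera_params(n))
E
```

```text
pics
{'time': 0.0, 'eef_pos': array([ 0.25874365, -0.59562405,  0.24935765]), 'eef_rot': array([-3.07401089e+00, -6.38838825e-01,  7.13864040e-04]), 'grip_width': 0.08563276011531486, 'ft_force': array([ 0.24157869, -0.54067687,  0.34767076])}
top {'fx': 387.1862980391624, 'fy': 387.1862980391624, 'cx': 273.0554287230128, 'cy': 209.3807778795816, 'D': array([-0.08616099,  0.        ,  0.        ,  0.        ,  0.        ]), 'R': array([[-2.40339899e-03, -9.99444526e-01,  3.32394908e-02],
       [-9.97019700e-01, -1.68190626e-04, -7.71471908e-02],
       [ 7.71099281e-02, -3.33258426e-02, -9.96465477e-01]]), 't': array([0.0262619 , 0.63540006, 0.93909987])}
side {'fx': 453.3017843026031, 'fy': 453.3017843026031, 'cx': 280.891041803107, 'cy': 209.9865876267573, 'D': array([-0.11610067,  0.        ,  0.        ,  0.        ,  0.        ]), 'R': array([[-0.72905049, -0.68443413, -0.00594195],
       [-0.50199549,  0.54058018, -0.67511006],
       [ 0.46528047, -0.48920649, -0.73769309]]), 't': array([0.49301535, 0.37155826, 0.85955347])}
```

View pics/top0.png

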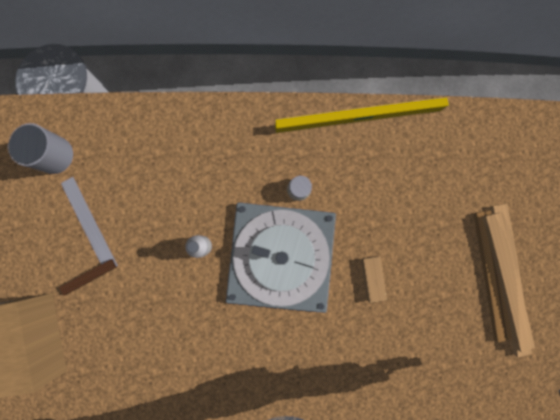

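View pics/side0.png

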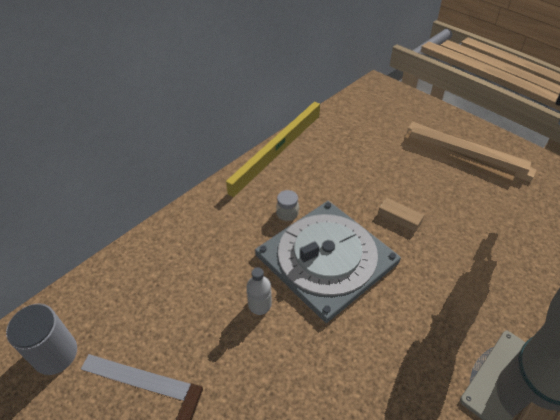

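The top picture shows the dial centre at about (280,258), the fin left at (258,253), the index pointing right to (316,269) and the long target line at (274,217). Glue is at (198,246), the jar at (299,188) and the offcut at (374,279). Next I measure these precisely.

```bash
cat > h.py <<'E'
import numpy as np, cv2
from rig import ctrl
def proj(n,P):
    p=ctrl.camera_params(n); K=np.array([[p['fx'],0,p['cx']],[0,p['fy'],p['cy']],[0,0,1]])
    return cv2.projectPoints(np.asarray(P,float).reshape(-1,1,3),cv2.Rodrigues(p['R'])[0],p['t'],K,p['D'])[0].reshape(-1,2)
def back(n,uv,z):
    p=ctrl.camera_params(n); K=np.array([[p['fx'],0,p['cx']],[0,p['fy'],p['cy']],[0,0,1]])
    a=cv2.undistortPoints(np.asarray(uv,float).reshape(-1,1,2),K,p['D']).reshape(-1,2)
    d=np.c_[a,np.ones(len(a))]@p['R']; c=-p['R'].T@p['t']
    return c+d*((z-c[2])/d[:,2])[:,None]
def rect(n,im,c,z,half=.14,N=560):
    # rectified plane patch: up=+x, left=+y
    g=np.linspace(half,-half,N); X,Y=np.meshgrid(c[0]+g,c[1]+g,indexing='ij')
    uv=proj(n,np.c_[X.ravel(),Y.ravel(),np.full(X.size,z)]).astype(np.float32).reshape(N,N,2)
    return cv2.remap(im,uv[...,0],uv[...,1],cv2.INTER_CUBIC)
def polar(n,im,c,z,r0,r1,nr=40,na=1440):
    a=np.arange(na)*2*np.pi/na; r=np.linspace(r0,r1,nr); R,A=np.meshgrid(r,a,indexing='ij')
    uv=proj(n,np.c_[(c[0]+R*np.cos(A)).ravel(),(c[1]+R*np.sin(A)).ravel(),np.full(R.size,z)]).astype(np.float32).reshape(nr,na,2)
    return cv2.remap(im,uv[...,0],uv[...,1],cv2.INTER_CUBIC)
E
python3 - <<'E'
from h import *
for n,uv in(('top',(280,258)),('side',(329,247))):
    print(n,back(n,[uv],.046), back(n,[uv],.056))
for nm,t,s in(('glue',(198,246),(259,296)),):
    print(nm,back('top',[t],.1))
print('jar',back('top',[(300,187)],.06),'off',back('top',[(374,279)],.028))
c=back('top',[(280,258)],.056)[0]
o=[]
for n in('top','side'):
    im=cv2.imread(f'pics/{n}0.png')
    for z in(.031,):
        o.append(cv2.resize(rect(n,im,c,z),(400,400)))
cv2.imwrite('pics/r0.png',np.hstack(o))
E
```

```text
top [[0.51610097 0.0098032  0.046     ]] [[0.51658133 0.01031334 0.056     ]]
side [[0.5137862  0.00780394 0.046     ]] [[0.5094177  0.01432849 0.056     ]]
glue [[0.54619325 0.1986791  0.1       ]]
jar [[ 0.68682558 -0.03842837  0.06      ]] off [[ 0.4615419  -0.22504504  0.028     ]]
```

View pics/r0.png

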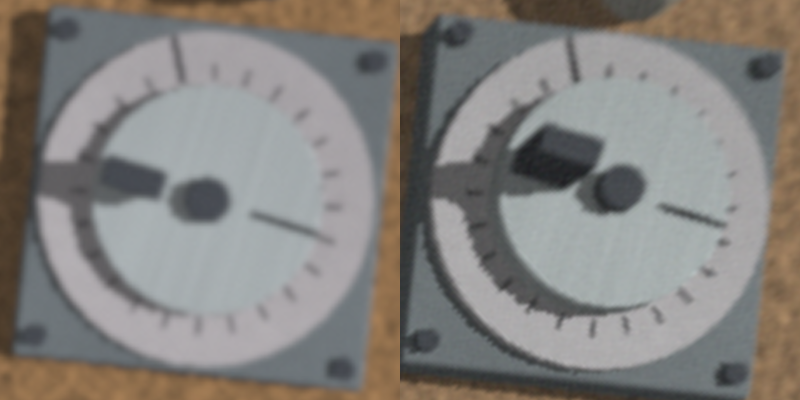

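```bash
cat >> h.py <<'E'
from scipy.optimize import least_squares
from scipy.ndimage import gaussian_filter1d
def rimfit(n,im,c0,z,R,sign,w=.012):
    """circle fit to rim edge at height z near radius R; sat/grey gradient"""
    c=np.array(c0[:2],float)
    for _ in range(4):
        P=polar(n,im,c,z,R-w,R+w,nr=97,na=360).astype(float).mean(2)
        g=gaussian_filter1d(P,6,axis=0,order=1)*sign
        i=g.argmax(0); ok=(i>3)&(i<93)&(g.max(0)>.3*np.median(g.max(0)))
        r=R-w+2*w*i/96; a=np.arange(360)*np.pi/180
        X=np.c_[c[0]+r*np.cos(a),c[1]+r*np.sin(a)][ok]
        f=least_squares(lambda q:np.hypot(X[:,0]-q[0],X[:,1]-q[1])-q[2],[*c,R],loss='soft_l1',f_scale=.001)
        c=f.x[:2]
    return f.x,np.median(np.abs(f.fun))
def lineang(n,im,c,z,r0,r1,a0,half=8):
    """angle (deg) of dark radial line near a0; line model with lateral offset at both ends"""
    P=polar(n,im,c,z,r0,r1,nr=30,na=7200).astype(float).mean(2)
    k=np.arange(-int(half*20),int(half*20)+1); d=[]
    r=np.linspace(r0,r1,30)
    Q=P[:,(int(round(a0*20))+k)%7200]
    res=[]
    for j in range(30):
        q=Q[j]; b=np.minimum(0,q-np.percentile(q,60)); b[b>.4*b.min()]=0
        kk=k[b.argmin()]; s=abs(k-kk)<np.degrees(.005/r[j])*20
        res.append((b*k*s).sum()/((b*s).sum()-1e-9)/20)
    res=np.array(res)
    return a0+np.median(res),res
E
python3 - <<'E'
from h import *
for n in('top','side'):
    im=cv2.imread(f'pics/{n}0.png')
    p,e=rimfit(n,im,(.516,.010),.031,.118,-1); print(n,'plate',p.round(4),e)
    d,e=rimfit(n,im,p,.046,.080,1 if 0 else -1); print(n,'dial-',d.round(4),e)
    d,e=rimfit(n,im,p,.046,.080,1); print(n,'dial+',d.round(4),e)
    t,r=lineang(n,im,p[:2],.031,.095,.114,10); print('target',t,r[::5].round(1))
    i,r=lineang(n,im,p[:2],.046,.042,.074,254); print('index',i,r[::5].round(1))
E
```

```text
top plate [0.5172 0.0058 0.1179] 0.0003659513520640825
top dial- [0.5173 0.0053 0.0797] 0.0008205380617701263
top dial+ [0.516  0.0162 0.083 ] 0.0019386093020023754
target 11.377284094762455 [1.4 1.4 1.3 1.3 1.4 1.4]
index 252.57765990826988 [-1.3 -1.4 -1.5 -1.4 -1.4 -1.4]
side plate [0.5158 0.0099 0.1181] 0.00030883161213649674
side dial- [0.5152 0.0099 0.0791] 0.0003868092152952765
side dial+ [0.5143 0.0119 0.0847] 0.0031525753610570986
target 11.115902992469767 [1.3 1.1 1.2 1.1 1.1 1.1]
index 252.5395630935438 [-1.3 -1.5 -1.2 -1.3 -1.3 -1.5]
```

```bash
cat >> h.py <<'E'
from scipy.spatial.transform import Rotation as Ro
C=np.array([.5165,.0075])
def togo(P,xang):
    o=ctrl.get_obs(); R=Ro.from_rotvec(o['eef_rot']); d=R.inv().apply(np.asarray(P)-o['eef_pos'])*1000
    x=R.apply([1,0,0]); cur=np.degrees(np.arctan2(x[1],x[0])); s=-((xang-cur+180)%360-180)
    return d.round(1),round(s,1)
def pushpose(fin,off,r=.058,z=.078):
    a=np.radians(fin); e=np.array([np.cos(a),np.sin(a)]); t=np.array([-e[1],e[0]])
    return [*(C+r*e-off*t),z],fin-90
def look(tag,cams=('top','side'),iguess=None):
    o=ctrl.get_obs(); print('t',o['time'],'pos',o['eef_pos'].round(4),'F',o['ft_force'].round(1),'w',round(o['grip_width'],4))
    for n in cams:
        im=ctrl.camera(n)[:,:,::-1].copy(); cv2.imwrite(f'pics/{n}{tag}.png',im)
        c={'top':(.5172,.0056),'side':(.5156,.0099)}[n]
        if iguess is not None:
            t,_=lineang(n,im,c,.031,.095,.114,11.3); i,r=lineang(n,im,c,.046,.042,.074,iguess,12)
            print(n,'target',round(t,2),'index',round(i,2),r[::6].round(1))
        cv2.imwrite(f'pics/{n}{tag}r.png',rect(n,im,c,.046,.2,500))
E
python3 - <<'E'
from h import *
P,x=pushpose(72.55,.037); P[2]=.2; print(P,togo(P,x))
E
```

```text
[np.float64(0.5691898808902619), np.float64(0.05173546599471979), 0.2] (array([ 542.6, -470.1,   50.3]), np.float64(40.9))
```

```bash
python3 -m inch '543 -470 50 41 -1;543 -470 50 41 -1;543 -470 50 41 -1;543 -470 50 41 -1;543 -470 50 41 -1;543 -470 50 41 -1;543 -470 50 41 -1;543 -470 50 41 -1;543 -470 50 41 -1;543 -470 50 41 -1;543 -470 50 41 -1;543 -470 50 41 -1;543 -470 50 41 -1;543 -470 50 41 -1;543 -470 50 41 -1;543 -470 50 41 -1'
python3 - <<'E'
from h import *
P,x=pushpose(72.55,.037); print(P,togo(P,x)); look('1')
E
```

```text
time: 2.1
eef_pos: [0.5694, 0.0505, 0.2005]
eef_rot: [-3.103, 0.481, 0.001]
ft_force: [0.1, -0.3, -0.2]
grip_width: -0.0002
[np.float64(0.5691898808902619), np.float64(0.05173546599471979), 0.078] (array([ -0.4,  -1. , 122.5]), np.float64(-0.2))
t 2.1 pos [0.5694 0.0505 0.2005] F [ 0.1 -0.3 -0.2] w -0.0002
```

View pics/side1.png

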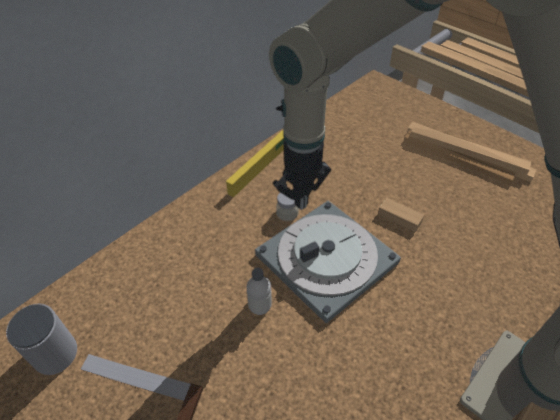

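View pics/top1.png

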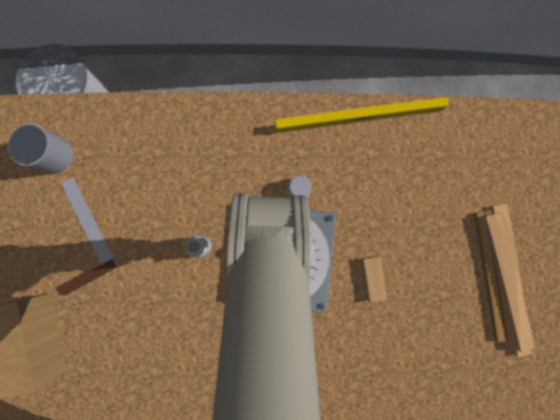

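The side view shows the shut fingers at about (302,200), beyond the fin and clear of the jar. The arm hides the dial from above, so I descend next.

```bash
python3 -m inch '0 -1 40 0 -1;0 -1 80 0 -1;0 -1 110 0 -1;0 -1 122 0 -1;0 -1 122 0 -1'
python3 - <<'E'
from h import *
look('2',iguess=252.5)
for o in(.024,.018): 
  P,x=pushpose(72.55,o); print(P,togo(P,x))
E
```

```text
time: 2.82
eef_pos: [0.5696, 0.052, 0.0783]
eef_rot: [-3.103, 0.481, 0.002]
ft_force: [0.3, 0.1, 0.4]
grip_width: 0.0001
t 2.825 pos [0.5696 0.052  0.0783] F [0.3 0.1 0.4] w 0.0001
top target 4.65 index 252.53 [ 0.1  0.   0.  -0.1  0. ]
side target 7.74 index 252.77 [0.3 0.3 0.3 0.2 0.3]
[np.float64(0.5567881538528153), np.float64(0.05563382032554533), 0.078] (array([-14.2,   0.8,   1.5]), np.float64(-0.2))
[np.float64(0.5510642798355322), np.float64(0.057433060785926346), 0.078] (array([-20.2,   0.8,   1.5]), np.float64(-0.2))
```

View pics/side2.png

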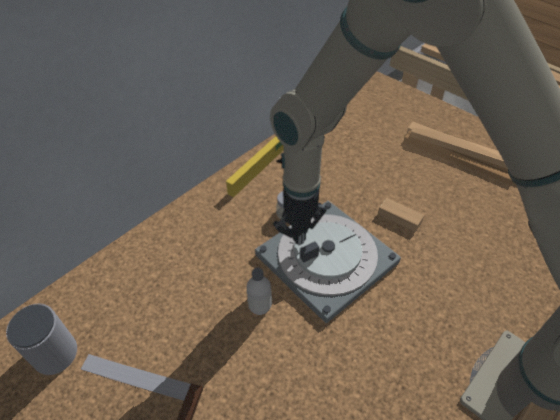

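Run:
```python
from h import *
for f,o in [(72.55,.029),(72.55,.023)]+[(72.55+5*k,.021) for k in range(0,18)]:
  P,x=pushpose(f,o,z=.0775); d,s=togo(P,x); print(f,d.round(),s)
```

```text
72.55 [-9.  1.  2.] -0.2
72.55 [-15.   1.   2.] -0.2
72.55 [-17.   1.   2.] -0.2
77.55 [-22.  -1.   2.] -5.2
82.55 [-28.  -2.   2.] -10.2
87.55 [-33.  -3.   2.] -15.2
92.55 [-38.  -3.   2.] -20.2
97.55 [-44.  -3.   2.] -25.2
102.55 [-49.  -2.   2.] -30.2
107.55 [-54.  -1.   2.] -35.2
112.55 [-59.   1.   2.] -40.2
117.55 [-64.   3.   2.] -45.2
122.55 [-69.   6.   2.] -50.2
127.55 [-74.   8.   2.] -55.2
132.55 [-78.  12.   2.] -60.2
137.55 [-82.  15.   2.] -65.2
142.55 [-86.  19.   2.] -70.2
147.55 [-89.  24.   2.] -75.2
152.55 [-92.  28.   2.] -80.2
157.55 [-94.  33.   2.] -85.2
```

```bash
python3 -m inch '-9 1 1 0 -1;-15 1 1 0 -1;-17 1 1 0 -1;-22 -1 1 -5 -1;-28 -2 1 -10 -1;-33 -3 1 -15 -1;-38 -3 1 -20 -1;-44 -3 1 -25 -1;-49 -2 1 -30 -1'
python3 - <<'E'
from h import *
look('3',iguess=282)
for k in range(1,18):
  f=102.5+5*k; P,x=pushpose(f,.021,z=.0775); d,s=togo(P,x); print(f,d.round(),s)
E
```

```text
time: 4.05
eef_pos: [0.5262, 0.069, 0.0791]
eef_rot: [-3.121, -0.343, -0.009]
ft_force: [2.8, 0.6, -0.2]
grip_width: 0.0001
t 4.05 pos [0.5262 0.069  0.0791] F [ 2.8  0.6 -0.2] w 0.0001
top target 11.5 index 281.52 [-0.5 -0.5 -0.5 -0.6 -0.4]
side target 11.1 index 282.33 [0.4 0.2 0.4 0.4 0.2]
107.5 [-6. -2.  1.] -5.1
112.5 [-11.  -3.   1.] -10.1
117.5 [-16.  -3.   1.] -15.1
122.5 [-22.  -4.   1.] -20.1
127.5 [-27.  -3.   1.] -25.1
132.5 [-32.  -3.   1.] -30.1
137.5 [-38.  -1.   1.] -35.1
142.5 [-43.   0.   1.] -40.1
147.5 [-48.   2.   1.] -45.1
152.5 [-53.   5.   1.] -50.1
157.5 [-57.   8.   1.] -55.1
162.5 [-61.  11.   1.] -60.1
167.5 [-65.  15.   1.] -65.1
172.5 [-69.  19.   1.] -70.1
177.5 [-72.  23.   1.] -75.1
182.5 [-75.  28.   1.] -80.1
187.5 [-78.  32.   1.] -85.1
```

View pics/side3.png

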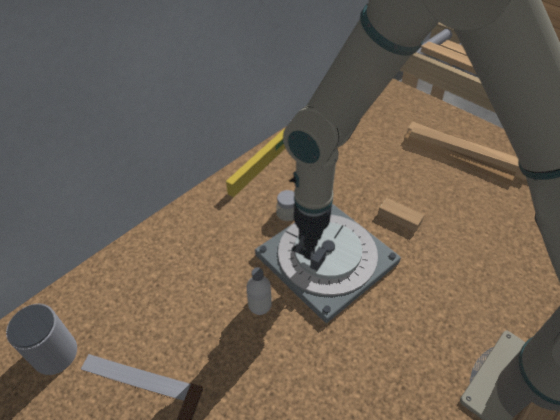

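Contact works exactly as modelled: the index is at about 282° and the push force is about 3 N. I'll continue and stop short, at fin ≈ 180°.

```bash
python3 -m inch '-6 -2 1 -5 -1;-11 -3 1 -10 -1;-16 -3 1 -15 -1;-22 -4 1 -20 -1;-27 -3 1 -25 -1;-32 -3 1 -30 -1;-38 -1 1 -35 -1;-43 0 1 -40 -1;-48 2 1 -45 -1;-53 5 1 -50 -1;-57 8 1 -55 -1;-61 11 1 -60 -1;-65 15 1 -65 -1;-69 19 1 -70 -1;-72 23 1 -75 -1'
python3 - <<'E'
from h import *
look('4',iguess=357)
for f in (180,182.5,185,187,189,190,191):
  P,x=pushpose(f,.021,z=.0775); d,s=togo(P,x); print(f,d,s)
E
```

```text
time: 6.02
eef_pos: [0.4607, 0.0321, 0.0781]
eef_rot: [2.268, 2.172, 0.01]
ft_force: [0.6, 2.5, 2.9]
grip_width: -0.0
t 6.025 pos [0.4607 0.0321 0.0781] F [0.6 2.5 2.9] w -0.0
top target 11.49 index 358.12 [1.7 1.5 1.1 1.  1.1]
side target 11.12 index 358.48 [1.5 1.4 1.5 1.7 1.6]
180 [-2.8 -1.6  0.4] -2.7
182.5 [-5.3 -2.3  0.4] -5.2
185 [-8.  -3.   0.4] -7.7
187 [-10.1  -3.4   0.4] -9.7
189 [-12.2  -3.7   0.4] -11.7
190 [-13.3  -3.9   0.4] -12.7
191 [-14.3  -4.    0.3] -13.7
```

View pics/side4.png

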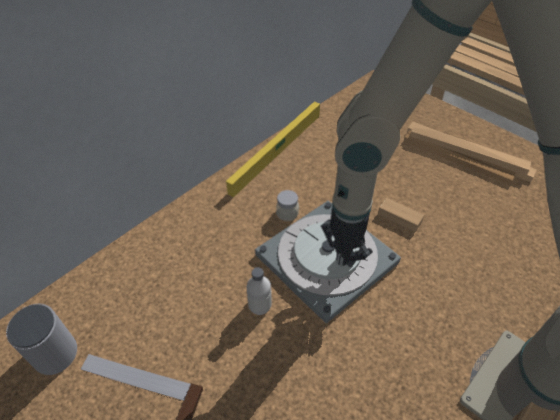

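View pics/top4r.png

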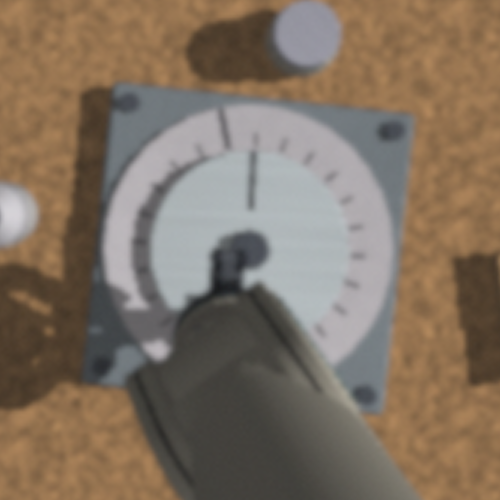

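Both marks are visible, with 13° to go. I'll push most of it, then measure.

```bash
python3 -m inch '-3 -2 0 -3 -1;-5 -2 0 -5 -1;-8 -3 0 -8 -1;-10 -3 0 -10 -1;-10 -3 0 -10 -1'
python3 - <<'E'
from h import *
look('5',iguess=368)
for f in (187,188,189,190,191,192):
  P,x=pushpose(f,.021,z=.0775); d,s=togo(P,x); print(f,d,s)
E
```

```text
time: 6.75
eef_pos: [0.4564, 0.0208, 0.0778]
eef_rot: [2.074, 2.358, 0.006]
ft_force: [1.0, 1.1, 0.6]
grip_width: -0.0001
t 6.75 pos [0.4564 0.0208 0.0778] F [1.  1.1 0.6] w -0.0001
top target 11.49 index 369.26 [0.9 1.4 1.2 1.3 1.3]
side target 11.13 index 368.52 [0.4 0.3 0.5 0.6 0.6]
187 [ 0.5 -0.   0.3] 0.3
188 [-0.5 -0.4  0.3] -0.7
189 [-1.6 -0.7  0.3] -1.7
190 [-2.6 -1.   0.2] -2.7
191 [-3.6 -1.3  0.2] -3.7
192 [-4.7 -1.6  0.2] -4.7
```

```bash
python3 -m inch '-1 0 0 -1 -1;-2 -1 0 -2 -1;-2 -1 0 -2 -1'
python3 - <<'E'
from h import *
look('6',iguess=371)
E
```

```text
time: 7.22
eef_pos: [0.4559, 0.0188, 0.0777]
eef_rot: [2.033, 2.393, 0.007]
ft_force: [1.1, 3.5, 0.0]
grip_width: -0.0
t 7.225 pos [0.4559 0.0188 0.0777] F [1.1 3.5 0. ] w -0.0
top target 11.48 index 371.07 [ 0.3 -0.1  0.2 -0.1  0.2]
side target 11.12 index 370.6 [-0.7 -1.  -0.6 -0.3 -0.4]
```

```bash
python3 -m inch '-0.5 0 0 -0.5 -1;-0.5 0 0 -0.5 -1'
python3 - <<'E'
from h import *
look('7',iguess=371)
E
python3 -m inch '10 0 0 0 -1;22 0 0 0 -1;22 0 -50 0 -1;22 0 -110 0 -1;22 0 -150 0 -1;22 0 -150 0 -1'
python3 - <<'E'
from h import *
look('8',iguess=371)
E
```

```text
time: 7.58
eef_pos: [0.4558, 0.0182, 0.0777]
eef_rot: [2.023, 2.402, 0.006]
ft_force: [0.3, 2.5, 0.3]
grip_width: -0.0002
t 7.575 pos [0.4558 0.0182 0.0777] F [0.3 2.5 0.3] w -0.0002
top target 11.49 index 371.53 [0.8 0.5 0.6 0.5 0.5]
side target 11.15 index 371.04 [ 0.2  0.2  0.1 -0.1 -0.2]
time: 8.43
eef_pos: [0.453, 0.0404, 0.2303]
eef_rot: [2.02, 2.399, 0.012]
ft_force: [0.4, 0.2, -0.4]
grip_width: 0.0003
t 8.425 pos [0.453  0.0404 0.2303] F [ 0.4  0.2 -0.4] w 0.0003
top target 11.48 index 371.59 [0.7 0.5 0.7 0.6 0.6]
side target 11.12 index 371.13 [ 0.2  0.3  0.2 -0.1 -0.1]
```

View pics/top8r.png

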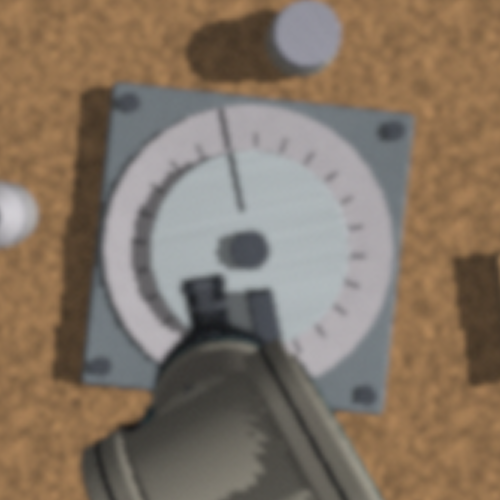

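View pics/side8.png

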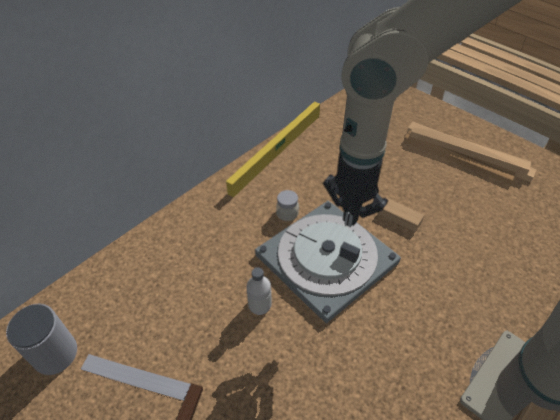

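The marks form one line in both views, differing by +0.1° (top) and 0.0° (side). One last check is whether the loose items stayed put.

Run:
```python
from h import *
o=ctrl.get_obs(); print(o['time'],o['qvel'].round(3))
for n,bs in(('top',{'glue':(185,232,215,262),'jar':(286,174,314,202),'off':(358,252,392,306)}),('side',{'glue':(242,264,276,318),'jar':(272,188,303,222)})):
    a=cv2.imread(f'pics/{n}0.png'); b=cv2.imread(f'pics/{n}8.png')
    for k,(x0,y0,x1,y1) in bs.items():
        m=cv2.matchTemplate(b[y0-8:y1+8,x0-8:x1+8],a[y0:y1,x0:x1],cv2.TM_CCOEFF_NORMED); _,v,_,l=cv2.minMaxLoc(m); print(n,k,round(v,3),l[0]-8,l[1]-8)
ctrl.hand_in()
```

```text
8.525 [-0.008  0.029  0.012  0.015  0.003 -0.     0.002]
top glue 0.999 0 0
top jar 1.0 0 0
top off 1.0 0 0
side glue 0.994 0 0
side jar 0.997 0 0
the job is handed in; nothing more can be done
```

The mitre dial is set: I pushed its fin about 119° counterclockwise from one side with the shut fingertips, so the index mark meets the long scale line. I then drew the hand back and lifted it about 15 cm clear, and handed the job in at about 8.5 s.

- **Alignment:** with the hand clear, the index minus target angle read +0.1° in the top view and 0.0° in the side view.
- **Camera disagreement:** the two cameras differ by about 0.4° on absolute angles and up to 4 mm on the dial's position. Their readings of the remaining offset agreed to within about 0.5°.
- **Loose items:** the glue bottle and screw jar show no shift in either view. The offcut shows none in the top view, and I didn't check it in the side view because the hand partly hides it.
- **Forces:** every wrist reading I took was under 5 N. None of my checks failed.

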